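# Break the folding lid stay of a tool chest and lower the lid

### The arm

A 6-joint arm with a two-finger parallel gripper is mounted at the origin on the work surface; the furniture and walls round the work are solid. World frame = base frame: x ahead of the robot, y to its left, z up, the work surface at z = 0. Lengths are in mm, angles in rad, forces in N, time in s.
With the tool pointing down it reaches from about 275 to 725 mm from the base axis. Payload 15.9 kg.
Tool frame: the origin (TCP) lies on the centre line of the jaws, within the pads' length; the fingertips stand 8 mm ahead of it and the grasp point (between the pads) lies 11 mm behind it (arm.tip_reach is the distance from the TCP to the fingertips, in mm); z points along the fingers, y is the direction in which the jaws open and shut (so a half turn about z gives the same grasp; the last joint's range is limited). The gripper opens to 85 mm and grips with 20 to 120 N. Pads are 22 mm wide; open, the fingers measure 114 mm over their backs; the gripper's body (76 mm by 85 mm) begins 54 mm behind the grasp point. The pads swing forward as they close: fully open they stand 13 mm farther back than shut.
Start: joints at [-1.148, 0.213, -0.034, 1.323, 0, 1.571], TCP at [205.15, -455.959, 217.706] pointing down, gripper open.
Joint ranges: [-2.98, 2.98], [-0.74, 1.72], [-1.14, 1.35], [-2.1, 2.04], [-1.57, 1.44], [-3.14, 3.14]. Speed limits (rad/s): [1.89, 1.89, 2.39, 2.57, 3.14, 3.14].

### API

Orientations are given as a rotation vector (axis times angle).
In Python, from workcell import arm gives the robot as it stands.
- The arm moves only by the tool step_arm, never from a script. Its arguments are lists of equal length, an entry for each row: "slide": the shift along the tool's x, y, z in units of 0.15 m (1.0 is 0.15 m), a list of three; "dr": the turn, a rotation vector about the tool's x, y, z in units of 180 degrees (1.0 is 180 degrees), a list of three. In form: {"slide": [[x, y, z], ...], "dr": [[rx, ry, rz], ...]}. A call has 1 to 20 rows; each row is the pose to reach, as a shift and turn from the pose commanded when the call began, along the tool's axes at that moment, turning the shorter way round; what a row does not reach only later rows make up. A row lasts 1/8 s, in which the tool goes at most 62.5 mm and 10.7 degrees, less where a joint would pass 70% of its speed; a pose out of reach is approached as far as the arm can. A call with a number of a shift or a turn outside -1 to 1 is refused whole. A call with a gripper value outside its range is refused whole. "hand" is the opening, from -1 (shut) to 1 (fully open), so that 0 is half open, set as the call begins (left out, the last holds). The fingers move at their own pace and stop on an object; "force" is the grip in N (left out, the last holds). Time passes only in rows, so rows that repeat a pose let the fingers close. It gives the time, the measured TCP pose, the force and the opening at its end, in the units of the state.
- arm.get_state(): the state, without advancing time (a new reading comes with each control period).
- arm.read_camera(name): name is "scene" or "top" or "wrist"; returns a dict with "frame" (400x640x3 uint8, red, green, blue), "K" (3x3 intrinsics, pixels), "T" (4x4, takes a point from camera to world coordinates). Camera axes: x right, y down, z forward; pixel columns grow to the right and rows downward; lengths in mm; the calibration is good to about 2 mm. A picture is of the moment at which its call begins. There is no depth.
- arm.sign_off(): hands the job in, once; it reports no verdict.
The state is a dict: "time": time; "joint_pos": joint angles; "joint_velocities": joint speeds; "joint_efforts": joint torques, N m; "position": TCP position; "tcp_rot": TCP orientation; "force": force on the tool from outside, world axes, zero at the start; "torque": the same for the moment, N m; "opening": finger opening in mm.
Only numpy, scipy, OpenCV 4.12 (cv2) and the standard library are available. Lean on these libraries where they do the work, as an engineer would, in place of code of your own. Each camera call takes 0.05 s, during which the arm holds its last target. There are 200 camera calls.

### The job

Shut the wooden tool chest. Its lid is propped by a locked folding stay: press the ribbed pad at the stay's knee, without forcing the lid, until the stay breaks, then take the lid down gently, without slamming it, until it rests fully shut on the chest, and leave the things that stand round the chest where they are.

Things in the scene. Friction and masses are not known exactly. Their poses are not given: they have to be found in the camera images.
- chest: Dark wooden tool chest, fixed in place, 200 mm deep (its x), 260 mm wide (its y), walls 105 mm high, 10 mm thick, open at the top, tools fixed inside below the rim. Origin: centre of its underside on the bench. -x is its front (toward the robot, turned by its yaw), z up. The stay is inside, near its right (-y) wall.
- lid_hinge (a point): Middle of the lid's hinge line, on the chest's back rim: x = +100, y = 0, z = 105 mm in the chest's frame. The line runs along the chest's y. As found the lid leans forward over the knee, so a gripper coming straight down cannot reach the pad: come from the front under the lid's edge, tilted about 35 to 45 degrees from vertical.
- lid (a joint): Lid angle, rad. 0 = as found, propped 63 degrees above shut; grows as it closes; 1.100 = shut, end stop. Dark board 200 mm from hinge to front edge, 260 wide, 10 thick, 0.22 to 0.42 kg. Locked stay: it barely moves. Once the stay is broken, stiff joints hold the lid wherever it is left; it must be pushed down all the way, about 3 to 12 N near the front edge.
- lid_edge (a point): Middle of the lid's front edge, on the outer face (on top when shut), 200 mm from the hinge line. Its x axis runs along the board to the hinge, y along the hinge line, z out of the outer face. Open, this face looks up and away from the robot; shut, the point lies at x = -100, y = 0, z = 116 mm in the chest's frame.
- stay_upper (a joint): Stay's knee angle, rad. 0 = locked, as found: two 60 mm steel links almost in line, bowed to the front past dead centre against a stop. Grows as the knee is pressed back and down; 0.12 = dead centre; over 0.3 = broken, after about 10 mm of pad travel; about 2.5 with the lid shut. Takes roughly 5 to 20 N on the pad; stays where left, no spring back.
- knee_pad (a point): Face centre of the ribbed steel thumb pad at the stay's knee, 34 mm along the stay, 30 mm wide (chest's y), 4 mm thick. As found at about x = -6, y = -77, z = 148 mm in the chest's frame; the stay slopes up and back at about 46 degrees. z axis: out of the face, to the front and up. Press against it, back and down; after 20 mm it is still above the rim.
- stay_lower: Lower link of the stay, 60 mm, carries the pad and the upper link. Origin: its foot pivot inside the right wall, x = -35, y = -96, z = 97 mm in the chest's frame; x axis along the link to the knee.
- beeswax: Bystander: round pale lump of wax, 44 mm across, 22 mm high, loose in front of the chest. Origin under its centre.
- parts_tin: Bystander: round white tin with a lid, 42 mm across, 18 mm high, loose in front of the chest. Origin under its centre.
- bench_block: Bystander: square steel block, 65 x 65 x 18 mm, loose beside the chest's right (-y) wall. Origin under its centre.

How it is judged (in metres and radians):
On the way:
1. the stay is pressed past dead centre until it is broken (knee angle over 0.3 rad) by the robot touching the stay, the lid still up (value of joint stay_upper above 0.3 rad and value of joint lid below 0.6 rad and contact force between any of the fingers, the arm and stay_lower above 0.5 N).
At the end, for the whole second after the job is handed in: The lid is shut on the rim (within 0.03 rad, about 6 mm at its front edge) and at rest, and the wax, the tin and the steel block are within 30 mm of where they stood (value of joint lid above 1.07 rad and velocity of joint lid below 0.05 rad/s and not (distance of any of beeswax, parts_tin, bench_block from where it was at the start of the episode above 0.03 m)); the robot touches nothing.
It fails at once if the lid was forced (over 30 N) while the stay was still locked (contact force between any of the fingers, the arm and lid above 30 N and value of joint stay_upper below 0.12 rad).
It fails at once if the lid slammed: it swung at more than 2 rad/s (0.4 m/s at its front edge) (velocity of joint lid above 2 rad/s).
It fails at once if a bystander was pushed more than 30 mm (distance of any of beeswax, parts_tin, bench_block from where it was at the start of the episode above 0.03 m).
It also fails if it takes over 51 s, if anything falls off the work surface, if the arm or the gripper's body presses on something with over 40 N, if the wrist force passes 120 N, or if a joint passes its speed limit or range.

## Working session

There is one attempt and no reset: what is moved stays moved. The work goes in short steps, Python scripts to look and compute and a tool call to move; the robot and the scene stay as the last step left them, time stands still between calls to the robot, and variables do not carry over. Pictures are saved under pics/ and viewed, about 8 in all and at most 12, crops included, and the job is handed in when it is done.

Besides the shell and the picture viewer there is one more tool, called as a command line: name --argument value ..., lists and objects as JSON in quotes. step_arm: Moves the arm, as the interface text tells. Shifts and turns lie within -1 to 1; 1 stands for 0.15 m of shift or 180 degrees of turn. Its arguments: {"type":"object","properties":{"slide":{"type":"array","items":{"type":"array","items":{"type":"number","minimum":-1,"maximum":1}}},"dr":{"type":"array","items":{"type":"array","items":{"type":"number","minimum":-1,"maximum":1}}},"hand":{"type":"number"},"force":{"type":"number"}},"required":["slide","dr"]}

```bash
mkdir -p pics; ls
python3 - <<'E'
from workcell import arm
import cv2,numpy as np
s=arm.get_state();print(s)
for n in("top","scene"):
    c=arm.read_camera(n);cv2.imwrite(f"pics/{n}0.png",c["frame"][:,:,::-1]);print(n,c["K"].tolist(),np.round(c["T"],4).tolist())
E
```

```text
pics
{'time': 0.0, 'joint_pos': array([-1.14800116e+00,  2.13329683e-01, -3.50505425e-02,  1.32350068e+00,
       -2.88724554e-06,  1.57079459e+00]), 'joint_velocities': array([-4.15223171e-04,  4.53195491e-05, -3.03986780e-04,  9.40098027e-04,
        7.61797108e-04,  7.12558586e-04]), 'joint_efforts': array([-3.51603539e-04, -6.86160922e+01,  4.87123454e+01,  1.74174533e-02,
       -3.07277207e-05,  4.16235835e-06]), 'position': array([ 205.01021905, -455.6521191 ,  217.23279348]), 'tcp_rot': array([-3.07061963e+00, -6.58969923e-01,  3.61781841e-04]), 'force': array([ 0.46125656,  0.48268043, -0.1415639 ]), 'torque': array([-0.02249091,  0.0549441 ,  0.03478198]), 'opening': 85.33483893289575}
top [[498.9107579078811, 0.0, 327.50053926456764], [0.0, 498.9107579078811, 203.58070388269877], [0.0, 0.0, 1.0]] [[-0.0086, -0.9976, 0.0681, 501.9256], [-0.9997, 0.0101, 0.0218, 46.7288], [-0.0224, -0.0679, -0.9974, 1141.4035], [0.0, 0.0, 0.0, 1.0]]
scene [[407.7920021794254, 0.0, 315.5072269799297], [0.0, 407.7920021794254, 195.54410177646383], [0.0, 0.0, 1.0]] [[0.9535, -0.2166, 0.2094, 397.6854], [-0.3007, -0.7258, 0.6187, -502.2259], [0.018, -0.6529, -0.7572, 865.0024], [0.0, 0.0, 0.0, 1.0]]
```

View pics/top0.png

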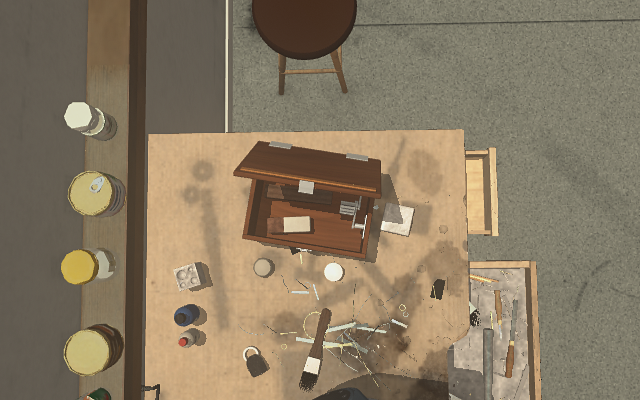

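View pics/scene0.png

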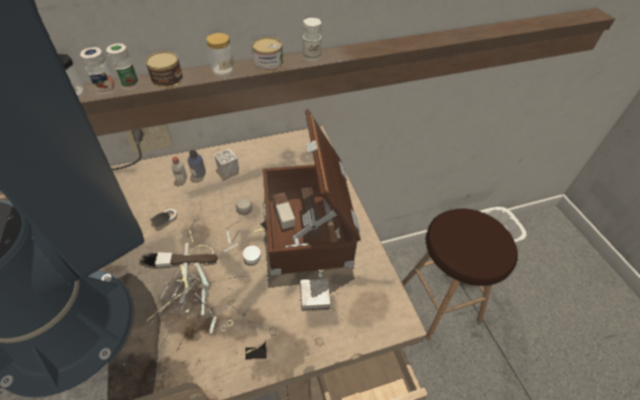

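The top view shows the chest at about (305,200), lid hinge toward the top at (250–382,145–165), the pad at about (350,208), the wax at (263,267), the tin at (334,272) and the steel block at (398,219). The scene view shows the same layout, with the stay at about (318,217). I'll zoom in for the corners.

Run:
```python
import cv2,numpy as np
a=cv2.imread("pics/top0.png")[130:290,225:425];b=cv2.imread("pics/scene0.png")[100:320,225:385]
cv2.imwrite("pics/c1.png",cv2.resize(a,None,fx=4,fy=3.75,interpolation=cv2.INTER_CUBIC))
cv2.imwrite("pics/c2.png",cv2.resize(b[60:190],None,fx=4,fy=4,interpolation=cv2.INTER_CUBIC))
```

```text
(no output)
```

View pics/c1.png

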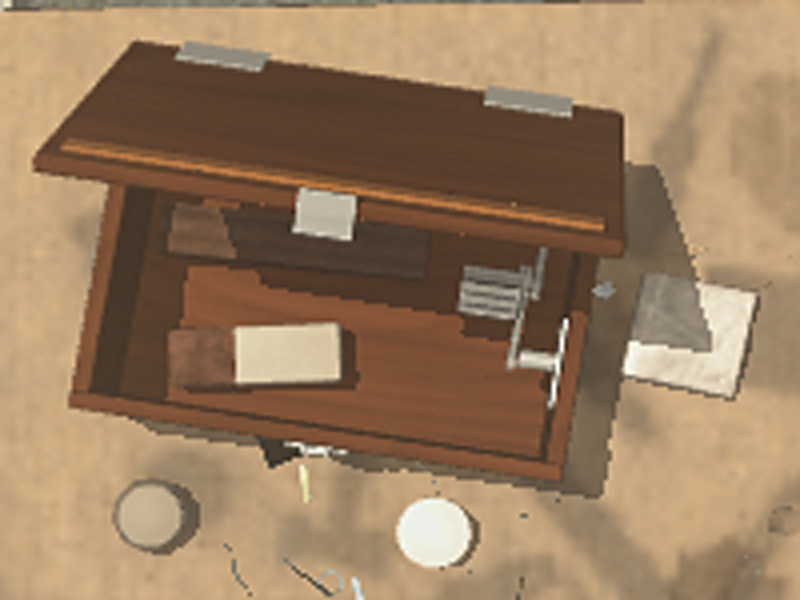

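View pics/c2.png

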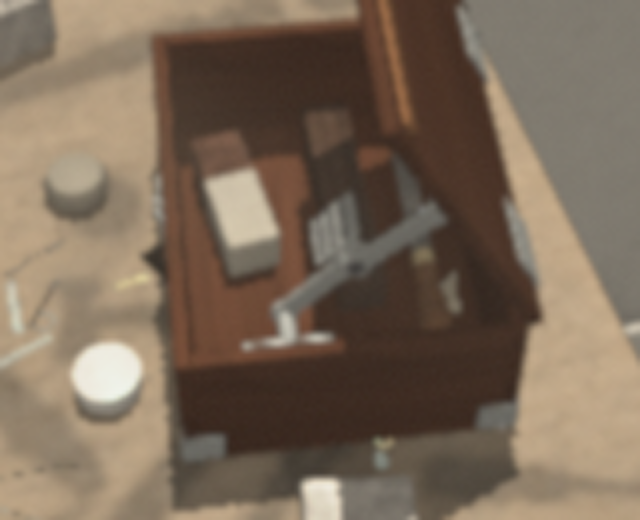

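The crops show the front rim corners at top (243,237.5) and (365.5,258), the pad at (348,208), and in the scene view the corners at (263,169.5) and (270,252) and the pad at (308,219).

```bash
cat > h.py <<'E'
from workcell import arm
import numpy as np,cv2
from scipy.spatial.transform import Rotation as R
K={"top":(498.91,327.5,203.58),"scene":(407.79,315.51,195.54)}
T={"top":np.array([[-0.0086,-0.9976,0.0681,501.9256],[-0.9997,0.0101,0.0218,46.7288],[-0.0224,-0.0679,-0.9974,1141.4035]]),
"scene":np.array([[0.9535,-0.2166,0.2094,397.6854],[-0.3007,-0.7258,0.6187,-502.2259],[0.018,-0.6529,-0.7572,865.0024]])}
def ray(n,p):
    f,a,b=K[n];d=T[n][:,:3]@[(p[0]-a)/f,(p[1]-b)/f,1];return T[n][:,3],d/np.linalg.norm(d)
def onz(n,p,z): o,d=ray(n,p);return o+d*(z-o[2])/d[2]
def tri(p,q):
    A=np.zeros((3,3));b=np.zeros(3)
    for o,d in(ray("top",p),ray("scene",q)):
        M=np.eye(3)-np.outer(d,d);A+=M;b+=M@o
    return np.linalg.solve(A,b)
E
python3 - <<'E'
from h import *
np.set_printoptions(precision=1,suppress=True)
t=[onz("top",(243,237.5),105),onz("top",(365.5,258),105)];s=[onz("scene",(263.3,169.5),105),onz("scene",(270,251.8),105)]
print(t,s)
L=(t[0]+s[0])/2;Rr=(t[1]+s[1])/2;y=L-Rr;print("w",np.linalg.norm(y));yaw=np.arctan2(-y[0],y[1])
Rz=R.from_euler('z',yaw);m=(L+Rr)/2;O=m+Rz.apply([100,0,0]);O[2]=0;print("yaw",np.degrees(yaw),"O",O)
P=tri((348,207.9),(308.3,218.8));print("pad",P,"in chest",Rz.inv().apply(P-O),"nominal",O+Rz.apply([-6,-77,148]))
for n,p,h in(("tin",(333.5,272),18),("wax",(262.3,267.5),22),("block",(398.5,219.5),18)):
    q=onz("top",p,h);print(n,q,Rz.inv().apply(q-O))
E
```

```text
[array([503.7, 245.9, 105. ]), array([459.3,  -8.1, 105. ])] [array([504.8, 242.7, 105. ]), array([463.1,  -8.1, 105. ])]
w 256.0329231275875
yaw -9.67712273439938 O [581.3 101.3   0. ]
pad [561.3  27.5 142.5] in chest [ -7.4 -76.1 142.5] nominal [562.5  26.4 148. ]
tin [425.2  59.2  18. ] [-146.9  -67.7   18. ]
wax [436.5 218.3  22. ] [-162.4   91.    22. ]
block [541.2 -87.9  18. ] [  -7.8 -193.2   18. ]
```

```bash
cat >> h.py <<'E'
np.set_printoptions(precision=3,suppress=True)
YAW=np.radians(-9.68);O=np.array([581.3,101.3,0]);C=R.from_euler('z',YAW)
def toolR(a,flip=1):  # fingers tilted a deg forward from straight down, jaws along chest y
    a=np.radians(a);z=np.array([np.sin(a),0,-np.cos(a)]);y=np.array([0,flip,0.]);return C*R.from_matrix(np.c_[np.cross(y,z),y,z])
def plan(tip,a,flip=1):  # tip in chest frame -> step_arm units
    s=arm.get_state();r0=R.from_rotvec(s["tcp_rot"]);r1=toolR(a,flip);p=O+C.apply(tip)-8*r1.as_matrix()[:,2]
    print("t",round(s["time"],2),"F",s["force"],"open",round(s["opening"],1),"tipC",C.inv().apply(s["position"]+8*r0.as_matrix()[:,2]-O),"J",s["joint_pos"])
    print("slide",r0.inv().apply(p-s["position"])/150,"dr",(r0.inv()*r1).as_rotvec()/np.pi,"| world",p)
E
python3 - <<'E'
from h import *
P=np.array([-6,-75,148]);a=np.radians(42)
for f in(1,-1): plan(P-110*np.array([np.sin(a),0,-np.cos(a)]),42,f)
E
```

```text
t 0.1 F [-0.441 -0.456 -0.289] open 85.2 tipC [-277.269 -612.327  209.282] J [-1.148  0.213 -0.035  1.323 -0.     1.571]
slide [ 3.062 -2.258 -0.121] dr [-0.294 -0.09  -0.765] | world [484.941  41.653 235.691]
t 0.1 F [-0.441 -0.456 -0.289] open 85.2 tipC [-277.269 -612.327  209.282] J [-1.148  0.213 -0.035  1.323 -0.     1.571]
slide [ 3.062 -2.258 -0.121] dr [-0.069  0.226  0.18 ] | world [484.941  41.653 235.691]
```

step_arm --slide '[[0.1, -0.08, -0.05], [0.3, -0.23, -0.1], [0.6, -0.45, -0.2], [0.9, -0.68, -0.2], [1.0, -0.75, -0.2], [1.0, -0.75, -0.2]]' --dr '[[0, 0, 0], [0, 0, 0], [0, 0, 0], [0, 0, 0], [0, 0, 0], [0, 0, 0]]' --hand -1 --force 60

```text
time: 0.85
position: [296.4, -290.3, 248.2]
tcp_rot: [3.07, 0.663, 0.001]
force: [-0.2, 0.0, -0.2]
opening: 0.0
```

step_arm --slide '[[0.1, -0.08, 0], [0.3, -0.23, 0], [0.6, -0.45, 0], [0.9, -0.68, 0], [1.0, -0.75, 0], [1.0, -0.75, 0]]' --dr '[[0, 0, 0], [0, 0, 0], [0, 0, 0], [0, 0, 0], [0, 0, 0], [0, 0, 0]]'

```text
time: 1.6
position: [386.6, -127.2, 247.7]
tcp_rot: [-3.071, -0.662, 0.0]
force: [-0.3, -0.2, -0.3]
opening: 0.3
```

step_arm --slide '[[0, 0, -0.1], [0, 0, -0.2], [0, 0, -0.2], [0, 0, -0.2], [0, 0, -0.2], [0, 0, -0.2], [0, 0, -0.2], [0, 0, -0.2]]' --dr '[[-0.01, 0.03, 0.02], [-0.021, 0.07, 0.055], [-0.034, 0.11, 0.09], [-0.046, 0.15, 0.12], [-0.058, 0.19, 0.15], [-0.069, 0.226, 0.18], [-0.069, 0.226, 0.18], [-0.069, 0.226, 0.18]]'

```text
time: 2.6
position: [386.6, -128.5, 278.7]
tcp_rot: [2.867, -0.242, 1.097]
force: [0.1, -1.3, -0.8]
opening: -0.1
```

Run:
```python
from h import *
P=np.array([-6,-75,148]);a=np.radians(42)
plan(P-110*np.array([np.sin(a),0,-np.cos(a)]),42,-1)
```

```text
t 2.6 F [ 0.062 -1.256 -0.841] open -0.1 tipC [-147.957 -259.266  272.75 ] J [-0.492 -0.656 -0.819  0.702  0.212  2.896]
slide [ 0.149 -1.229  0.516] dr [0.    0.001 0.   ] | world [484.941  41.653 235.691]
```

```bash
cat >> h.py <<'E'
def toolR(a,flip=1):  # jaws in the vertical plane, tool x along chest +y
    a=np.radians(a);z=np.array([np.sin(a),0,-np.cos(a)]);x=np.array([0,1.,0]);return C*R.from_matrix(np.c_[x,np.cross(z,x),z])
E
python3 - <<'E'
from h import *
P=np.array([-6,-75,148]);a=np.radians(42)
plan(P-110*np.array([np.sin(a),0,-np.cos(a)]),42)
E
```

```text
t 2.6 F [ 0.062 -1.256 -0.841] open -0.1 tipC [-147.957 -259.266  272.75 ] J [-0.492 -0.656 -0.819  0.702  0.212  2.896]
slide [ 0.149 -1.229  0.516] dr [-0.     0.001 -0.5  ] | world [484.941  41.653 235.691]
```

Turn the tool 90° first while covering most of the shift, then look again.

step_arm --slide '[[0, -0.1, 0], [0, -0.25, 0], [0, -0.4, 0], [0, -0.55, 0], [0, -0.7, 0], [0.05, -0.85, 0], [0.1, -1, 0], [0.1, -1, 0], [0.1, -1, 0], [0.1, -1, 0], [0.1, -1, 0]]' --dr '[[0, 0, -0.05], [0, 0, -0.1], [0, 0, -0.155], [0, 0, -0.21], [0, 0, -0.265], [0, 0, -0.32], [0, 0, -0.375], [0, 0, -0.43], [0, 0, -0.48], [0, 0, -0.5], [0, 0, -0.5]]'

```text
time: 3.98
position: [423.6, 18.4, 288.2]
tcp_rot: [1.92, 1.621, 0.618]
force: [0.4, -0.0, -0.1]
opening: 0.0
```

Run:
```python
from h import *
P=np.array([-6,-75,148]);a=np.radians(42)
plan(P-50*np.array([np.sin(a),0,-np.cos(a)]),42)
c=arm.read_camera("wrist");cv2.imwrite("pics/w1.png",c["frame"][:,:,::-1])
p=np.linalg.inv(c["T"])@np.r_[O+C.apply([-6,-77,148]),1];q=c["K"]@p[:3];print("expected pad px",q[:2]/q[2],p)
```

```text
t 3.98 F [ 0.355 -0.025 -0.094] open 0.0 tipC [-136.151 -108.272  282.263] J [ 0.263 -0.594 -0.772  0.711 -0.284  1.9  ]
slide [0.223 0.048 0.912] dr [-0.001  0.     0.   ] | world [524.518  34.902 191.102]
expected pad px [328.48  137.128] [  8.271 -62.685 347.244   1.   ]
```

View pics/w1.png

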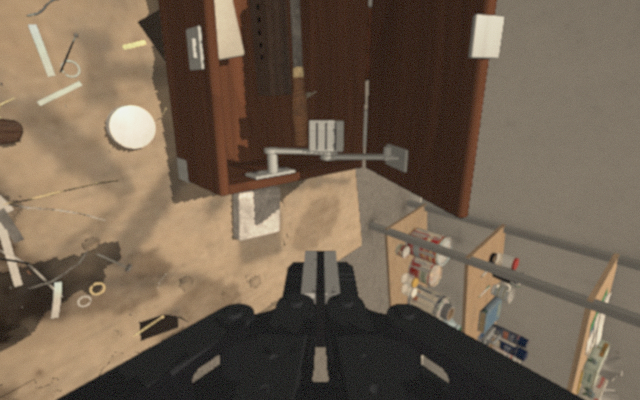

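The wrist view shows the pad at about (327,135), against (328.5,137) expected, so the estimate is good to about 2 mm. Next I move in to 50 mm from the pad, then slowly to just short of it.

step_arm --slide '[[0.08, 0.02, 0.05], [0.16, 0.04, 0.15], [0.22, 0.05, 0.35], [0.22, 0.05, 0.55], [0.22, 0.05, 0.75], [0.22, 0.05, 0.87], [0.22, 0.05, 0.91], [0.22, 0.05, 0.91]]' --dr '[[0, 0, 0], [0, 0, 0], [0, 0, 0], [0, 0, 0], [0, 0, 0], [0, 0, 0], [0, 0, 0], [0, 0, 0]]'

```text
time: 5.03
position: [523.8, 34.7, 190.9]
tcp_rot: [1.921, 1.62, 0.62]
force: [-0.2, 0.3, -0.1]
opening: -0.2
```

Run:
```python
from h import *
P=np.array([-6,-76,148]);plan(P,42)
c=arm.read_camera("wrist");cv2.imwrite("pics/w2.png",c["frame"][:,:,::-1])
```

```text
t 5.03 F [-0.164  0.307 -0.122] open -0.2 tipC [-40.162 -75.286 184.976] J [ 0.23  -0.283 -0.881  0.282 -0.263  1.876]
slide [-0.005  0.005  0.336] dr [-0.001  0.    -0.   ] | world [557.33   28.291 153.945]
```

View pics/w2.png

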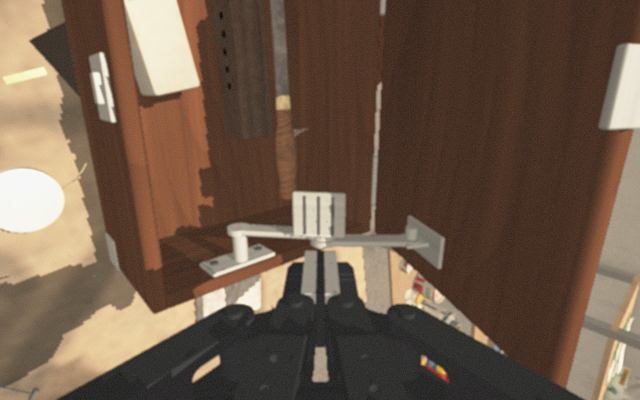

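The fingertips point straight at the pad, at (320,215). I'll approach and press slowly.

step_arm --slide '[[0, 0, 0.08], [0, 0, 0.18], [0, 0, 0.26], [0, 0, 0.3], [0, 0, 0.32], [0, 0, 0.335], [0, 0, 0.35], [0, 0, 0.36], [0, 0, 0.37], [0, 0, 0.37]]' --dr '[[0, 0, 0], [0, 0, 0], [0, 0, 0], [0, 0, 0], [0, 0, 0], [0, 0, 0], [0, 0, 0], [0, 0, 0], [0, 0, 0], [0, 0, 0]]'

```text
time: 6.32
position: [560.3, 28.2, 149.8]
tcp_rot: [1.92, 1.619, 0.62]
force: [-0.5, 0.3, -0.0]
opening: 0.2
```

step_arm --slide '[[0, 0, 0.012], [0, 0, 0.024], [0, 0, 0.036], [0, 0, 0.048], [0, 0, 0.06]]' --dr '[[0, 0, 0], [0, 0, 0], [0, 0, 0], [0, 0, 0], [0, 0, 0]]'

```text
time: 6.95
position: [566.3, 27.1, 143.1]
tcp_rot: [1.92, 1.619, 0.62]
force: [0.4, 0.4, -0.9]
opening: -0.4
```

Run:
```python
from h import *
P=np.array([-6,-76,148]);plan(P,42)
c=arm.read_camera("wrist");cv2.imwrite("pics/w3.png",cv2.resize(c["frame"][120:340,160:520,::-1],None,fx=2,fy=2))
```

```text
t 6.95 F [ 0.387  0.359 -0.875] open -0.4 tipC [  3.033 -75.633 137.167] J [ 0.182 -0.123 -0.908  0.085 -0.232  1.837]
slide [-0.003  0.003 -0.094] dr [-0.  0. -0.] | world [557.33   28.291 153.945]
```

View pics/w3.png

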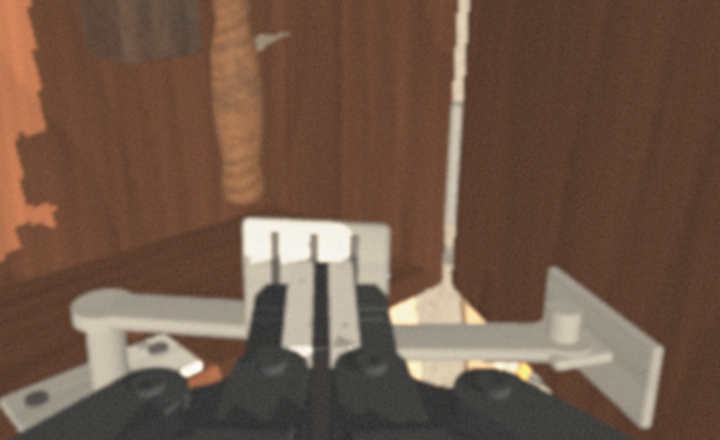

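The fingertips overlap the pad at about (320,290) in the crop and there's only slight force, so I keep pressing while watching it.

step_arm --slide '[[0, 0, 0.012], [0, 0, 0.024], [0, 0, 0.036]]' --dr '[[0, 0, 0], [0, 0, 0], [0, 0, 0]]'

```text
time: 7.38
position: [570.0, 26.6, 139.4]
tcp_rot: [1.92, 1.619, 0.621]
force: [-6.9, 0.8, 6.5]
opening: 0.2
```

step_arm --slide '[[0, 0, 0.012], [0, 0, 0.024], [0, 0, 0.036]]' --dr '[[0, 0, 0], [0, 0, 0], [0, 0, 0]]'

```text
time: 7.75
position: [574.3, 25.8, 136.3]
tcp_rot: [1.919, 1.617, 0.622]
force: [-4.3, -1.2, 10.1]
opening: 0.2
```

Run:
```python
from h import *
P=np.array([-6,-76,148]);plan(P,42)
c=arm.read_camera("wrist");cv2.imwrite("pics/w4.png",cv2.resize(c["frame"][120:340,160:520,::-1],None,fx=2,fy=2))
```

```text
t 7.75 F [-4.254 -1.164 10.094] open 0.2 tipC [ 11.129 -75.568 130.408] J [ 0.175 -0.095 -0.909  0.053 -0.229  1.832]
slide [-0.003 -0.006 -0.164] dr [ 0.  0. -0.] | world [557.33   28.291 153.945]
```

View pics/w4.png

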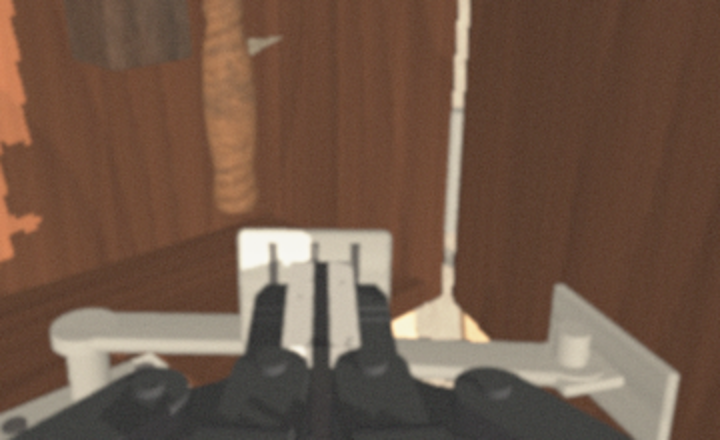

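In contact at 8–10 N, and the pad is starting to move. I press about 12 mm further, tending a little downward.

step_arm --slide '[[0, 0, 0.012], [0, 0, 0.024], [0, 0, 0.036], [0, 0, 0.048]]' --dr '[[0, 0, 0], [0, 0, 0], [0, 0, 0], [0, 0, 0]]'

```text
time: 8.3
position: [579.7, 25.0, 131.8]
tcp_rot: [1.918, 1.616, 0.624]
force: [-4.2, -1.7, 13.9]
opening: 0.4
```

step_arm --slide '[[0, 0, 0.012], [0, 0, 0.024], [0, 0, 0.036], [0, 0, 0.048]]' --dr '[[0, 0, 0], [0, 0, 0], [0, 0, 0], [0, 0, 0]]'

```text
time: 8.8
position: [584.7, 24.1, 126.7]
tcp_rot: [1.918, 1.616, 0.624]
force: [-3.5, -1.4, 15.3]
opening: 0.3
```

Run:
```python
from h import *
P=np.array([-6,-76,148]);plan(P,42)
c=arm.read_camera("wrist");cv2.imwrite("pics/w5.png",cv2.resize(c["frame"][120:340,160:520,::-1],None,fx=2,fy=2))
```

```text
t 8.8 F [-3.487 -1.438 15.315] open 0.3 tipC [ 21.667 -75.498 120.803] J [ 0.166 -0.058 -0.909  0.012 -0.223  1.825]
slide [-0.004 -0.015 -0.258] dr [ 0.001  0.    -0.001] | world [557.33   28.291 153.945]
```

View pics/w5.png

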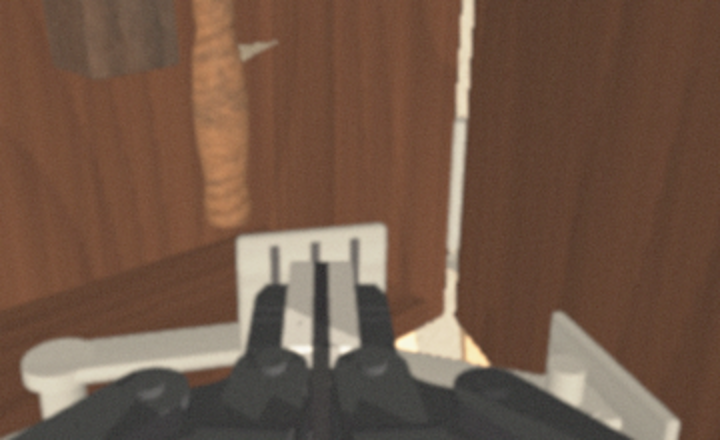

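The stay has visibly bent past dead centre after about 20 mm of travel under contact. I back out along the tool axis.

step_arm --slide '[[0, 0, -0.05], [0, 0, -0.2], [0, 0, -0.45], [0, 0, -0.7], [0, 0, -0.9], [0, 0, -0.95], [0, 0, -0.95]]' --dr '[[0, 0, 0], [0, 0, 0], [0, 0, 0], [0, 0, 0], [0, 0, 0], [0, 0, 0], [0, 0, 0]]'

```text
time: 9.72
position: [489.1, 40.6, 230.3]
tcp_rot: [1.92, 1.619, 0.621]
force: [0.6, -0.2, -1.2]
opening: 0.0
```

Run:
```python
from h import *
plan([-70,-40,350],10)
c=arm.read_camera("scene");a=c["frame"][100:280,235:395,::-1]
cv2.imwrite("pics/s2.png",cv2.resize(a,None,fx=3.3,fy=3.3,interpolation=cv2.INTER_CUBIC))
```

```text
t 9.72 F [ 0.619 -0.228 -1.15 ] open 0.0 tipC [-75.333 -75.367 224.398] J [ 0.278 -0.399 -0.84   0.449 -0.293  1.913]
slide [ 0.236  0.614 -0.591] dr [ 0.178  0.    -0.   ] | world [504.201  73.873 357.878]
```

View pics/s2.png

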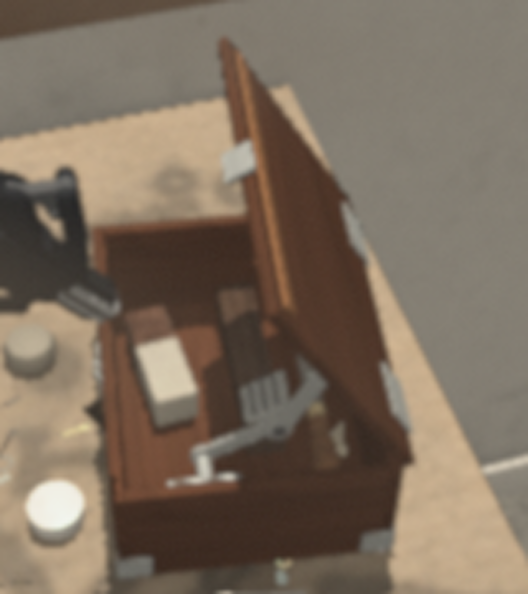

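The stay is clearly broken: the lower link is flat and the upper one steep, and the wax and tin are in place. I'll estimate the lid angle from the left-top corner at (302.3,112.1).

Run:
```python
from h import *
def px(p):
    t=T["scene"];f,a,b=K["scene"];q=t[:,:3].T@(O+C.apply(p)-t[:,3]);return q[:2]/q[2]*f+[a,b]
for th in(63,58,53,48,43):
    c,s=np.cos(np.radians(th)),np.sin(np.radians(th))
    e=np.array([100-200*c+11*s,0,105+200*s+11*c]);print(th,e,px(e+[0,130,0]),px(e-[0,130,0]),px([100-200*c,-130,105+200*s]))
```

```text
63 [ 19.003   0.    288.195] [308.678 107.954] [326.003 192.771] [320.773 194.984]
58 [  3.345   0.    280.439] [301.91  111.175] [317.668 196.223] [312.737 198.673]
53 [-11.578   0.    271.347] [295.532 114.807] [309.803 200.053] [305.224 202.708]
48 [-25.652   0.    260.989] [289.606 118.805] [302.49 204.21] [298.306 207.034]
43 [-38.769   0.    249.445] [284.186 123.117] [295.799 208.639] [292.047 211.596]
```

step_arm --slide '[[0.0, 0.08, -0.08], [0.05, 0.2, -0.2], [0.12, 0.35, -0.35], [0.2, 0.5, -0.5], [0.236, 0.6, -0.58], [0.236, 0.614, -0.591], [0.236, 0.614, -0.591]]' --dr '[[0.02, 0, 0], [0.06, 0, 0], [0.1, 0, 0], [0.14, 0, 0], [0.17, 0, 0], [0.178, 0, 0], [0.178, 0, 0]]'

```text
time: 10.65
position: [505.5, 73.5, 356.0]
tcp_rot: [2.299, 1.937, 0.164]
force: [-0.2, 0.3, -0.2]
opening: -0.1
```

Run:
```python
from h import *
plan([45,-40,340],10)
```

```text
t 10.65 F [-0.245  0.279 -0.221] open -0.1 tipC [-68.7   -40.147 348.141] J [ 0.183  0.099  0.163  1.475 -0.059  1.919]
slide [0.002 0.738 0.182] dr [-0.001  0.    -0.   ] | world [617.564  54.537 347.878]
```

step_arm --slide '[[0, 0.05, 0], [0, 0.2, 0.03], [0, 0.4, 0.08], [0, 0.6, 0.13], [0, 0.71, 0.17], [0, 0.738, 0.182], [0, 0.738, 0.182]]' --dr '[[0, 0, 0], [0, 0, 0], [0, 0, 0], [0, 0, 0], [0, 0, 0], [0, 0, 0], [0, 0, 0]]'

```text
time: 11.52
position: [615.8, 54.5, 350.0]
tcp_rot: [2.297, 1.937, 0.168]
force: [-0.4, 0.9, 1.1]
opening: 0.1
```

Run:
```python
from h import *
plan([42,-40,258],10)
```

```text
t 11.53 F [-0.432  0.891  1.14 ] open 0.1 tipC [ 43.285 -40.325 342.112] J [ 0.114  0.329  0.438  1.514 -0.048  1.85 ]
slide [ 0.002 -0.105  0.551] dr [-0.001  0.    -0.   ] | world [614.607  55.041 265.878]
```

step_arm --slide '[[0, -0.01, 0.05], [0, -0.04, 0.2], [0, -0.08, 0.4], [0, -0.1, 0.52], [0, -0.105, 0.551], [0, -0.105, 0.551]]' --dr '[[0, 0, 0], [0, 0, 0], [0, 0, 0], [0, 0, 0], [0, 0, 0], [0, 0, 0]]'

```text
time: 12.28
position: [614.7, 54.8, 266.5]
tcp_rot: [2.297, 1.937, 0.168]
force: [-0.2, 0.7, 0.4]
opening: 0.2
```

Run:
```python
from h import *
s=arm.get_state();r=R.from_rotvec(s["tcp_rot"]);plan([42,-40,258],10)
for th in(58,52,46,40,34,28,22,16,10,5,2,0):
    c,sn=np.cos(np.radians(th)),np.sin(np.radians(th));off=14.5*sn
    t=np.array([100-180*c+11*sn+off,-40,105+180*sn+11*c])
    print(th,t,r.inv().apply(O+C.apply(t)-8*toolR(10).as_matrix()[:,2]-s["position"])/150)
```

```text
t 12.28 F [-0.24   0.742  0.418] open 0.2 tipC [ 42.12  -40.179 258.602] J [ 0.115  0.295  0.178  1.287 -0.048  1.851]
slide [ 0.001 -0.002  0.004] dr [-0.  0. -0.] | world [614.607  55.041 265.878]
58 [ 26.24  -40.    263.478] [ 0.001 -0.099 -0.05 ]
52 [  9.275 -40.    253.614] [ 0.001 -0.221 -0.005]
46 [ -6.695 -40.    242.122] [ 0.001 -0.34   0.052]
40 [-21.497 -40.    229.128] [ 0.001 -0.452  0.12 ]
34 [-34.967 -40.    214.774] [ 0.001 -0.557  0.199]
28 [-46.959 -40.    199.217] [ 0.001 -0.653  0.288]
22 [-57.341 -40.    182.628] [ 0.001 -0.741  0.385]
16 [-65.998 -40.    165.189] [ 0.001 -0.817  0.489]
10 [-72.837 -40.    147.09 ] [ 0.001 -0.883  0.6  ]
5 [-77.093 -40.    131.646] [ 0.001 -0.929  0.697]
2 [-79.    -40.    122.275] [ 0.001 -0.952  0.756]
0 [-80. -40. 116.] [ 0.001 -0.966  0.796]
```

step_arm --slide '[[0, -0.05, -0.02], [0, -0.1, -0.04], [0, -0.16, -0.03], [0, -0.22, -0.005], [0, -0.28, 0.022], [0, -0.34, 0.052]]' --dr '[[0, 0, 0], [0, 0, 0], [0, 0, 0], [0, 0, 0], [0, 0, 0], [0, 0, 0]]'

```text
time: 13.02
position: [566.9, 63.2, 250.3]
tcp_rot: [2.296, 1.936, 0.171]
force: [1.6, -1.2, 7.2]
opening: 0.2
```

The lid is moving with about 7 N. I follow the arc.

step_arm --slide '[[0, -0.057, 0.033], [0, -0.112, 0.068], [0, -0.165, 0.107], [0, -0.217, 0.147], [0, -0.266, 0.191], [0, -0.313, 0.236], [0, -0.358, 0.284], [0, -0.401, 0.333]]' --dr '[[0, 0, 0], [0, 0, 0], [0, 0, 0], [0, 0, 0], [0, 0, 0], [0, 0, 0], [0, 0, 0], [0, 0, 0]]'

```text
time: 14.02
position: [516.3, 71.7, 189.7]
tcp_rot: [2.297, 1.937, 0.168]
force: [-0.2, 0.2, 4.0]
opening: 0.0
```

step_arm --slide '[[0, -0.04, 0.051], [0, -0.076, 0.104], [0, -0.11, 0.159], [0, -0.142, 0.215]]' --dr '[[0, 0, 0], [0, 0, 0], [0, 0, 0], [0, 0, 0]]'

```text
time: 14.52
position: [501.2, 74.2, 153.8]
tcp_rot: [2.297, 1.937, 0.167]
force: [-1.3, 0.9, 3.1]
opening: 0.6
```

Run:
```python
from h import *
plan([-80,-40,116],10)
```

```text
t 14.53 F [-1.258  0.855  3.059] open 0.6 tipC [-73.049 -40.201 145.907] J [ 0.186  0.099 -0.351  0.959 -0.06   1.922]
slide [ 0.001 -0.08   0.188] dr [-0.001  0.    -0.   ] | world [494.344  75.555 123.878]
```

step_arm --slide '[[0, -0.022, 0.045], [0, -0.044, 0.09], [0, -0.06, 0.12], [0, -0.07, 0.15], [0, -0.078, 0.172]]' --dr '[[0, 0, 0], [0, 0, 0], [0, 0, 0], [0, 0, 0], [0, 0, 0]]'

```text
time: 15.15
position: [494.4, 75.4, 126.8]
tcp_rot: [2.297, 1.937, 0.167]
force: [-0.7, 0.5, 1.6]
opening: -0.1
```

step_arm --slide '[[0, 0, 0.008], [0, 0, 0.016], [0, 0, 0.024]]' --dr '[[0, 0, 0], [0, 0, 0], [0, 0, 0]]'

```text
time: 15.52
position: [495.3, 75.3, 123.6]
tcp_rot: [2.297, 1.937, 0.168]
force: [-1.2, 0.0, 1.7]
opening: -0.1
```

step_arm --slide '[[0, 0, 0.008], [0, 0, 0.016], [0, 0, 0.016]]' --dr '[[0, 0, 0], [0, 0, 0], [0, 0, 0]]'

```text
time: 15.9
position: [495.6, 75.2, 121.1]
tcp_rot: [2.297, 1.937, 0.168]
force: [0.5, 0.3, -0.3]
opening: -0.0
```

step_arm --slide '[[0, 0, 0.008], [0, 0, 0.016], [0, 0, 0.024]]' --dr '[[0, 0, 0], [0, 0, 0], [0, 0, 0]]'

```text
time: 16.27
position: [496.2, 75.1, 117.6]
tcp_rot: [2.297, 1.937, 0.168]
force: [-0.6, -0.4, 1.5]
opening: -0.0
```

step_arm --slide '[[0, 0, 0.007], [0, 0, 0.014], [0, 0, 0.014]]' --dr '[[0, 0, 0], [0, 0, 0], [0, 0, 0]]'

```text
time: 16.65
position: [496.5, 75.0, 115.5]
tcp_rot: [2.297, 1.937, 0.168]
force: [-0.0, 0.6, 0.1]
opening: 0.2
```

Run:
```python
from h import *
print(arm.tip_reach);plan([-80,-40,116],10)
c=arm.read_camera("scene");a=c["frame"][100:280,235:395,::-1]
cv2.imwrite("pics/s3.png",cv2.resize(a,None,fx=3.3,fy=3.3,interpolation=cv2.INTER_CUBIC))
```

```text
8.0
t 16.65 F [-0.025  0.582  0.062] open 0.2 tipC [-77.797 -40.173 107.632] J [ 0.19   0.116 -0.433  0.86  -0.061  1.925]
slide [ 0.001 -0.005 -0.057] dr [-0.001  0.    -0.   ] | world [494.344  75.555 123.878]
```

View pics/s3.png

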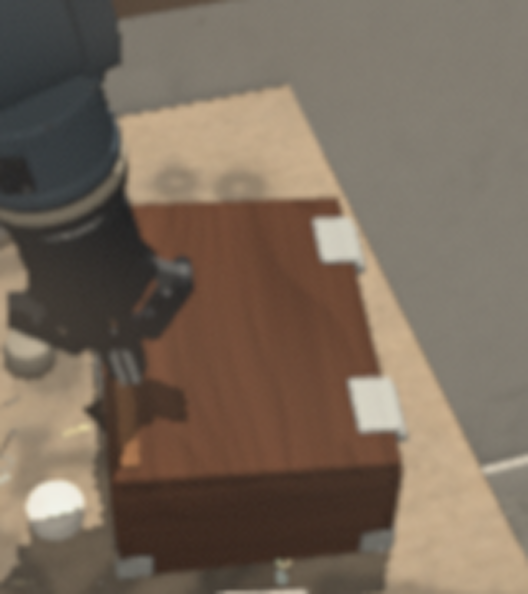

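The lid looks shut or almost so, with the fingertip at (125,382) on its front part. I keep pressing in small steps until it's firm.

step_arm --slide '[[0, 0, 0.007], [0, 0, 0.014], [0, 0, 0.02], [0, 0, 0.02]]' --dr '[[0, 0, 0], [0, 0, 0], [0, 0, 0], [0, 0, 0]]'

```text
time: 17.2
position: [497.0, 74.9, 112.6]
tcp_rot: [2.297, 1.937, 0.168]
force: [-0.1, 0.5, -0.0]
opening: 0.0
```

step_arm --slide '[[0, 0, 0.007], [0, 0, 0.014], [0, 0, 0.014]]' --dr '[[0, 0, 0], [0, 0, 0], [0, 0, 0]]'

```text
time: 17.58
position: [497.4, 74.9, 110.5]
tcp_rot: [2.297, 1.937, 0.168]
force: [0.4, -0.1, -0.1]
opening: 0.0
```

step_arm --slide '[[0, 0, 0.008], [0, 0, 0.016], [0, 0, 0.024], [0, 0, 0.024]]' --dr '[[0, 0, 0], [0, 0, 0], [0, 0, 0], [0, 0, 0]]'

```text
time: 18.08
position: [497.9, 74.8, 106.9]
tcp_rot: [2.297, 1.937, 0.167]
force: [-0.8, 0.8, 0.4]
opening: 0.1
```

step_arm --slide '[[0, 0, 0.007], [0, 0, 0.014], [0, 0, 0.014]]' --dr '[[0, 0, 0], [0, 0, 0], [0, 0, 0]]'

```text
time: 18.45
position: [498.4, 74.7, 104.9]
tcp_rot: [2.297, 1.937, 0.168]
force: [0.3, 0.4, -0.2]
opening: 0.0
```

Run:
```python
from h import *
print(onz("scene",(272.9,215.8),120), C.inv().apply(onz("scene",(272.9,215.8),120)-O))
s=arm.get_state();print(s["position"],R.from_rotvec(s["tcp_rot"]).as_matrix()[:,2],s["force"])
ims=[]
for n in("wrist","scene"):
    c=arm.read_camera(n);t=c["T"];q=c["K"]@(t[:3,:3].T@(s["position"]+8*R.from_rotvec(s["tcp_rot"]).as_matrix()[:,2]-t[:3,3]));print(n,"nominal tip px",q[:2]/q[2]);ims.append(c["frame"][:,:,::-1])
w=cv2.resize(ims[0],(480,300));sc=cv2.resize(ims[1][150:270,225:385],(780,585)[0:2]) 
im=np.zeros((600,800,3),np.uint8);im[:300,:480]=w;im[:300,480:800]=cv2.resize(ims[1][160:280,245:373],(320,300),interpolation=cv2.INTER_CUBIC)
im[300:,:800]=cv2.resize(ims[0][200:350,220:420],(800,300))
cv2.imwrite("pics/m.png",im)
```

```text
[490.874  75.748 120.   ] [-84.842 -40.393 120.   ]
[498.351  74.722 104.883] [ 0.169 -0.029 -0.985] [ 0.269  0.367 -0.213]
wrist nominal tip px [320.331 247.941]
scene nominal tip px [277.28  221.374]
```

View pics/m.png

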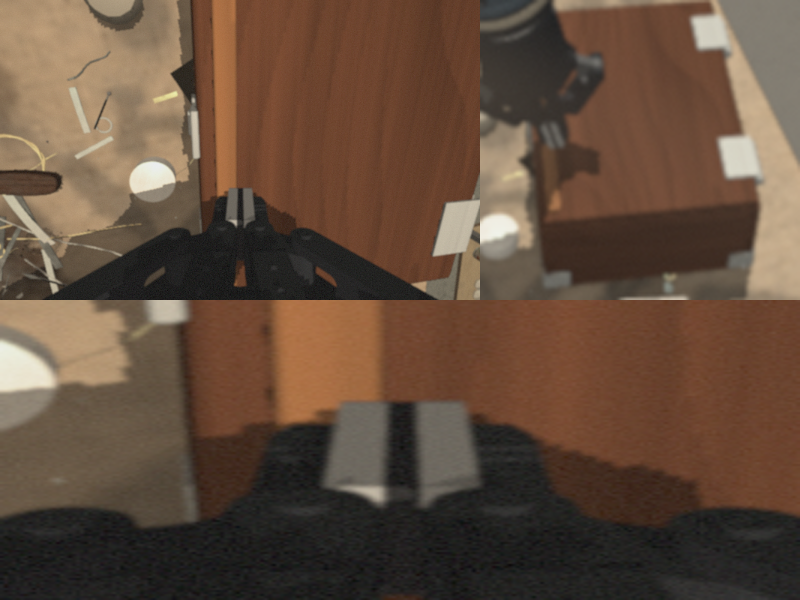

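Both views show the lid essentially shut, and the real fingertip a few pixels (about 8 mm) above the nominal one, so it has not yet borne on the seated lid. I go on down in fine steps.

step_arm --slide '[[0, 0, 0.007], [0, 0, 0.014], [0, 0, 0.014]]' --dr '[[0, 0, 0], [0, 0, 0], [0, 0, 0]]'

```text
time: 18.92
position: [498.7, 74.7, 103.0]
tcp_rot: [2.297, 1.937, 0.168]
force: [-2.3, -0.3, 5.2]
opening: 0.1
```

step_arm --slide '[[0, 0, 0.007], [0, 0, 0.014], [0, 0, 0.014]]' --dr '[[0, 0, 0], [0, 0, 0], [0, 0, 0]]'

```text
time: 19.3
position: [499.0, 74.7, 102.3]
tcp_rot: [2.297, 1.937, 0.169]
force: [-20.1, -1.1, 35.8]
opening: 0.1
```

Run:
```python
from h import *
def px(p):
    t=T["scene"];f,a,b=K["scene"];q=t[:,:3].T@(O+C.apply(p)-t[:,3]);return q[:2]/q[2]*f+[a,b]
for th in(0,2,4,8):
    c,s=np.cos(np.radians(th)),np.sin(np.radians(th));print(th,px([100-200*c+11*s,-130,105+200*s+11*c]),px([100-200*c,-130,105+200*s]))
for z in range(95,140,5): print(z,px([-77,-40,z]))
```

```text
0 [268.854 249.968] [269.199 252.739]
2 [268.867 248.159] [269.037 250.981]
4 [268.995 246.323] [268.986 249.192]
8 [269.6   242.575] [269.226 245.529]
95 [276.866 221.862]
100 [276.752 220.576]
105 [276.637 219.279]
110 [276.52  217.972]
115 [276.403 216.655]
120 [276.285 215.327]
125 [276.166 213.988]
130 [276.046 212.639]
135 [275.925 211.278]
```

There is a hard stop at 36 N, so I back off straight up and check the lid's corner.

step_arm --slide '[[0, 0, -0.02], [0, 0, -0.1], [0, 0, -0.3], [0, 0, -0.6], [0, 0, -0.9], [0, 0, -1.0], [0, 0, -1.0]]' --dr '[[0, 0, 0], [0, 0, 0], [0, 0, 0], [0, 0, 0], [0, 0, 0], [0, 0, 0], [0, 0, 0]]'

```text
time: 20.18
position: [474.0, 79.1, 249.3]
tcp_rot: [2.297, 1.937, 0.17]
force: [0.3, -0.4, -1.0]
opening: -0.2
```

Run:
```python
from h import *
f=arm.read_camera("scene")["frame"];t=arm.read_camera("top")["frame"]
cv2.imwrite("pics/f1.png",f[:,:,::-1]);cv2.imwrite("pics/f2.png",t[:,:,::-1])
s=arm.get_state();print(s["position"],s["force"])
# right lid edge: brightness down columns crossing lid top -> right wall, expected rows
def px(p):
    tt=T["scene"];ff,a,b=K["scene"];q=tt[:,:3].T@(O+C.apply(p)-tt[:,3]);return q[:2]/q[2]*ff+[a,b]
g=f.sum(2)
for x in(-85,-70,-50,-20):
    u,v=px([x,-130,116]);c=int(round(u));print(x,"exp shut row",round(v,1),"4deg",round(px([x,-130,116+(100-x)*.07])[1],1),"2deg",round(px([x,-130,116+(100-x)*.035])[1],1),"rows",int(v)-9,g[int(v)-9:int(v)+9,c])
# bystanders: white tin centroid before/after in top view
b=cv2.imread("pics/top0.png")
for n,(x0,x1,y0,y1) in dict(tin=(318,352,258,290),wax=(248,280,254,282),block=(375,420,195,245)).items():
    r=[]
    for im in(b[:,:,::-1],t):
        h=cv2.cvtColor(np.ascontiguousarray(im[y0:y1,x0:x1]),cv2.COLOR_RGB2HSV)
        m=(h[...,1]<70)&(h[...,2]>110);yy,xx=np.nonzero(m);r.append((xx.mean()+x0,yy.mean()+y0,m.sum()))
    print(n,np.round(r,1).tolist())
```

```text
[473.296  78.856 247.399] [-0.018  0.584 -0.354]
-85 exp shut row 249.2 4deg 245.9 2deg 247.6 rows 240 [207 218 213 199 186 180 185 198 187 157 140 143 143 141 139 138 133 131]
-70 exp shut row 248.5 4deg 245.5 2deg 247.0 rows 239 [246 245 245 249 247 246 250 239 214 174 151 147 143 134 138 137 132 124]
-50 exp shut row 247.6 4deg 244.9 2deg 246.2 rows 238 [229 229 227 226 227 228 231 230 210 171 156 156 149 147 141 141 137 137]
-20 exp shut row 246.1 4deg 244.0 2deg 245.1 rows 237 [238 241 237 242 241 242 240 231 202 162 146 150 149 144 140 141 136 137]
tin [[333.1, 271.4, 279.0], [341.7, 270.0, 15.0]]
wax [[261.8, 266.7, 240.0], [261.8, 266.5, 198.0]]
block [[396.6, 218.5, 839.0], [396.4, 218.4, 854.0]]
```

The lid edge lies parallel to the computed shut line (a constant 0.7 px offset), so it is shut. The wax and block haven't moved. The arm hides the tin in the top view, but its scene-view position is unchanged at (55,509) in the crops from before and after closing. I'm handing in.

```bash
python3 -c "
from workcell import arm
print(arm.sign_off())"
```

```text
the job is handed in; nothing more can be done
None
```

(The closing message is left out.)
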